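Turn the cell-cup tray over on its stand and slot it onto the rod

ROBOT

A 7-joint arm with a two-finger parallel gripper is mounted at the origin on the work surface. World frame = base frame: x ahead of the robot, y to its left, z up, the work surface at z = 0. Lengths are in m, angles in rad, forces in N, time in s.
With the tool pointing down it reaches from about 0.4 to 0.85 m from the base axis. Payload 10.4 kg.
Tool frame: the origin (TCP) lies on the mounting face of the last link; the fingertips stand 173 mm ahead of it and the grasp point (between the pads) lies 155 mm ahead of it (manip.tip_extent is the distance from the TCP to the fingertips, in m); z points along the fingers, y is the line along which they close (so a half turn about z gives the same grasp; the last joint's range is limited). The gripper opens to 85 mm and grips with 20 to 120 N. Pads are 22 mm wide; open, the fingers measure 114 mm over their backs; the gripper's body (76 mm by 85 mm) begins 54 mm behind the grasp point. The pads swing forward as they close: fully open they stand 13 mm farther back than shut.
Start: joints at [-1.197, 0.332, -0.065, 1.46, 0.022, 1.35, -0.088], TCP at [0.242, 0.576, 0.405] pointing down, gripper open.
Joint ranges: [-2.6, 2.6], [-0.5, 2.12], [-1.47, 1.34], [0.16, 2.42], [-1.27, 4.41], [0.06, 2.06], [-2.6, 2.6]. Speed limits (rad/s): [2.22, 2.22, 2.79, 2.79, 3.14, 3.14, 3.14].

INTERFACE

Orientations are given as a unit quaternion [x, y, z, w].
In Python, from workcell import manip gives the robot as it stands.
- The arm moves only by the tool move_arm, never from a script. Its argument "plan" is one flat list of numbers, 7 for each row, row after row: the turn, a rotation vector about the tool's x, y, z in rad, then the shift along the tool's x, y, z in m, then the finger opening in m, from 0 to 0.0854. In form: [ax, ay, az, dx, dy, dz, gripper, ax, ay, az, dx, dy, dz, gripper, ...]. A call has 1 to 12 rows; each row is the pose to reach, as a shift and turn from the pose commanded when the call began, along the tool's axes at that moment; what a row does not reach only later rows make up. A row lasts 1/8 s, in which the tool goes at most 62.5 mm and 10.7 degrees, less where a joint would pass 70% of its speed; a pose out of reach is approached as far as the arm can. A call with a gripper value outside its range is refused whole. The fingers move at their own pace and stop on an object; "squeeze" is the grip in N (left out, the last holds). Time passes only in rows, so rows that repeat a pose let the fingers close. It gives the time, the measured TCP pose, the force, the opening and the grip force at its end, in the units of the state.
- manip.get_obs(): the state, without advancing time (a new reading comes with each control period).
- manip.camera(name): name is "scene" or "top" or "wrist"; returns a dict with "color" (400x640x3 uint8, red, green, blue), "fx", "fy", "cx", "cy" (pixels), "cam_to_world" (4x4, takes a point from camera to world coordinates); the wrist camera has in their place "mount" (4x4, takes a point from camera to tool coordinates, whose origin is the TCP and whose axes are the flange's). Camera axes: x right, y down, z forward; pixel columns grow to the right and rows downward; lengths in m; the calibration is good to about 2 mm. A picture is of the moment at which its call begins: read the wrist's pose just before it. There is no depth.
- manip.hand_in(): hands the job in; it is judged then, once.
Trained networks look in a picture, given as the dict that the camera call returned (one of the last four; its "shot" number tells which), for a name from the list of things; names that differ only in an ending like _2 or _b are one class to them, and where a whole thing is asked for, a point or a joint stands for the part that bears it (a point fixed in the world has none). Each returns a list of dicts, best first, with "conf" (0 to 1); they miss things now and then, are a little off and sometimes report something else, mostly with a low value. They report only what shows in the picture. A call takes as long as a camera call. They do not tell look-alikes from the thing itself.
- manip.look_for(picture, label): "position" ([x, y, z] in m, in the coordinates of the camera as it stood for that picture, good to about 4 mm: the middle of the surface that is visible of it).
- manip.silhouettes(picture, label): "pixels" (400x640 bool, what is visible of it).
- manip.tip_of(picture, label): "position" ([x, y, z] in m, in the coordinates of the camera as it stood for that picture, good to about 4 mm: a listed point, or the origin of a listed thing).
The state is a dict: "clock": time; "joint_pos": joint angles; "joint_velocities": joint speeds; "tau": joint torques, N m; "position": TCP position; "ee_rot": TCP orientation; "ft_force": force on the tool from outside, world axes, zero at the start; "torque": the same for the moment, N m; "grip_width": opening from 0.0 (shut) to 1.0 (fully open); "grasp_force": force on a finger pad.
Only numpy, scipy, OpenCV 4.12 (cv2) and the standard library are available. Lean on these libraries where they do the work, as an engineer would, in place of code of your own. Each camera call takes 0.05 s, during which the arm holds its last target. There are 200 camera calls.

TASK

The cell-cup tray lies upside down on the stand's mat. Push it up the sloping metal back rest until it leans there, tip it over the other way so that it lies flat on the mat with its rails and cup seats facing up, then slide it along the mat so that the upright rod goes all the way into its open slot, and leave it there. Do not disturb the queen cages and the cup discs standing around.

Things in the scene. Friction and masses are not known exactly. Their poses are not given: they have to be found in the camera images.
- stand: Fixed stand: a black rubber-matted base board 10 mm thick, in its own frame x -200 to +60, y -160 to +140 mm, carrying a sloping back rest and a rod. Origin: at table height (z = 0) under the middle of the line where the back rest's face meets the mat; x away from the robot, towards and past the back rest, y along that foot line, z up. Yawed up to 15 degrees either way. The mat grips.
- rest_top (a point): Middle of the back rest's upper edge (stand frame x +34, y -10, z +65 mm). The rest is a thin plate of bare slippery aluminium, 6 mm thick, y -150 to +130 mm, rising from the mat at x = 0 by 58 degrees, leaning away from the robot, its face 65 mm long up the slope. The space behind its upper edge is free.
- tray: Loose flat C-shaped tray of brown waxed wood, about 130 g, 90 (its x) x 100 (its y) x 11 mm: a 6 mm board, plain on one face; the other has 5 mm high rails along both 90 mm sides and grey cup seats. Origin: its centre, half-way up. z points out of the plain face: up at the start (rails down on the mat), down when turned over. Leaning fully on the rest, its top edge stands 25 mm past the rest's.
- slot_mouth (a point): Middle of the open end of the tray's slot, at the middle of its +y side, half-way up (50 mm from the tray's centre). The slot is 20 mm wide and runs straight in from here to 5 mm past the tray's centre. At the start it opens towards the rod's side (the stand's +y), within 15 degrees.
- rod (a point): Foot, at mat height (z = 0.010), of the stand's fixed upright steel rod, 10 mm thick, at x -48, y +75 mm in the stand's frame. It ends 42 mm above the mat in a cap 28 mm wide (top at z = 0.060), wider than the slot. With the rod at the slot's end the tray's centre is on the rod's axis; the slot lines up with it when the turned tray's edge lies 3 mm off the foot line.
- cage_a: A queen cage, a clear plastic tube 38 mm wide and 63 mm high standing on the table beside the stand's -y side; origin at the centre of its underside. To be left alone.
- cage_b: A second queen cage, like the first, standing on the table behind or beside the stand's -y side. To be left alone.
- cup_a: A grey cup disc 30 mm wide, 15 mm high with its stud, lying on the mat near the front +y corner of the base board; origin at the centre of its underside. To be left alone.
- cup_b: Another such cup disc, on the table beside the stand's +y side. To be left alone.
Not all that is in view belongs to the job. There is more than one size of the tray; the job needs the smallest.

How it is judged:
On the way, in this order (a step that is already met when the one before it is completed fails the run):
1. the tray has been pushed up and leans on the back rest, tilted more than 40 degrees with its plain face still on the upper side (angle between tray's own z axis and vertical between 0.7 and 1.4 rad and contact force between tray and stand above 0.05 N and x of tray in the frame of stand above -0.015 m), for 0.2 s.
2. the tray has been tipped over and lies flat on the mat, rails up (angle between tray's own z axis and vertical above 3.05 rad and z of tray in the frame of stand below 0.019 m), for 0.2 s.
At the end, for the whole second after the job is handed in: The tray lies flat on the mat (within 5 degrees, less than 3 mm off it) with its rails and cup seats up, at rest, and the rod stands at the end of its slot: the tray's centre within 10 mm of the rod's axis (all of step 2 and horizontal distance between tray and rod below 0.01 m and linear speed of tray below 0.01 m/s); the robot touches nothing.
It fails at once if a cage or a cup disc is moved more than 25 mm or a cage is knocked over (distance of any of cage_a, cage_b, cup_a, cup_b from where it was at the start of the episode above 0.025 m or angle between any of cage_a, cage_b's own z axis and vertical above 0.6 rad).
It also fails if it takes over 67 s, if anything falls off the work surface, if the arm or the gripper's body presses on something with over 40 N, if the wrist force passes 120 N, or if a joint passes its speed limit or range.

## Working session

There is one attempt and no reset: what is moved stays moved. The work goes in short steps, Python scripts to look and compute and a tool call to move; the robot and the scene stay as the last step left them, time stands still between calls to the robot, and variables do not carry over. Pictures are saved under pics/ and viewed, at most 10 in all, crops included, and the job is handed in when it is done.

Besides the shell and the picture viewer there is one more tool, called after "Request:" as name(argument=value, ...) on one line, values as JSON. move_arm: Moves the arm, as the interface text tells. Its arguments: {"type":"object","properties":{"plan":{"type":"array","items":{"type":"number"}},"squeeze":{"type":"number"}},"required":["plan"]}

```bash
mkdir -p pics; cat > h.py <<'E'
import numpy as np, cv2
from scipy.spatial.transform import Rotation as R
from workcell import manip
def T():
    o=manip.get_obs(); M=np.eye(4); M[:3,:3]=R.from_quat(o["ee_rot"]).as_matrix(); M[:3,3]=o["position"]; return M
def cam(n):
    t=T(); c=manip.camera(n); c["M"]=c["cam_to_world"] if "cam_to_world" in c else t@c["mount"]; c["M"]=np.array(c["M"]); return c
def w(c,p): return (c["M"]@np.r_[p,1])[:3]
def save(c,n): cv2.imwrite(f"pics/{n}.png",c["color"][:,:,::-1])
def proj(c,P):
    p=np.linalg.inv(c["M"])@np.r_[P,1]; return np.array([c["fx"]*p[0]/p[2]+c["cx"],c["fy"]*p[1]/p[2]+c["cy"]])
def ray(c,u,v,z):
    d=c["M"][:3,:3]@np.array([(u-c["cx"])/c["fx"],(v-c["cy"])/c["fy"],1]); o=c["M"][:3,3]; return o+d*(z-o[2])/d[2]
E
python3 - <<'E'
from h import *
np.set_printoptions(precision=4,suppress=True)
o=manip.get_obs(); print({k:np.round(v,3) for k,v in o.items()}); print(T(), manip.tip_extent)
for n in("scene","top"):
    c=cam(n); save(c,n); print(n,c["M"][:3])
    for l in("rest_top","rod","stand","tray","slot_mouth","cage_a","cup_a"):
        print(l,[(np.round(w(c,d["position"]),4),round(d["conf"],2)) for d in manip.tip_of(c,l)])
print(manip.camera("wrist")["mount"])
E
```

```text
{'clock': np.float64(0.0), 'joint_pos': array([-1.197,  0.333, -0.065,  1.461,  0.022,  1.35 , -0.089]), 'joint_velocities': array([ 0.   ,  0.   ,  0.001,  0.   , -0.   ,  0.001, -0.001]), 'tau': array([ -0.001, -62.54 ,   0.049, -39.163,   0.016,   0.009,   0.   ]), 'position': array([0.241, 0.576, 0.404]), 'ee_rot': array([ 0.197,  0.98 , -0.001, -0.   ]), 'ft_force': array([ 0.39 , -0.655,  0.387]), 'torque': array([ 0.072, -0.058, -0.018]), 'grasp_force': np.float64(0.0), 'grip_width': np.float64(0.997)}
[[-0.9223  0.3865 -0.0005  0.2415]
 [ 0.3865  0.9223 -0.0013  0.5763]
 [-0.0001 -0.0014 -1.      0.4039]
 [ 0.      0.      0.      1.    ]] 0.1734
scene [[ 0.1323  0.536  -0.8338  1.3647]
 [ 0.991  -0.053   0.1232 -0.1095]
 [ 0.0218 -0.8425 -0.5382  0.6174]]
rest_top [(array([0.6661, 0.0414, 0.0618]), 0.93)]
rod [(array([0.5828, 0.1204, 0.0089]), 0.68)]
stand [(array([ 0.6295,  0.0474, -0.0013]), 0.57), (array([0.4547, 0.1431, 0.0111]), 0.46)]
tray [(array([0.3038, 0.215 , 0.0088]), 0.8), (array([ 0.3112, -0.2364,  0.0073]), 0.74), (array([ 0.5598, -0.0027,  0.0157]), 0.72), (a
[... 515 characters left out ...]
est_top [(array([0.662 , 0.0348, 0.0658]), 0.9)]
rod [(array([0.5752, 0.1219, 0.0131]), 0.94)]
stand [(array([ 0.6283,  0.0481, -0.0027]), 0.88)]
tray [(array([ 0.3077, -0.2345,  0.0111]), 0.87), (array([0.3056, 0.2162, 0.0081]), 0.86), (array([ 0.5672, -0.    ,  0.0208]), 0.6)]
slot_mouth [(array([ 0.2824, -0.174 ,  0.0089]), 0.89), (array([0.5624, 0.049 , 0.015 ]), 0.73), (array([0.2426, 0.1763, 0.0088]), 0.72)]
cage_a [(array([ 0.7086, -0.156 ,  0.0027]), 0.79), (array([ 0.5738, -0.1636, -0.0032]), 0.7)]
cup_a [(array([0.4554, 0.1437, 0.0079]), 0.5)]
[[ 0.0008 -0.9588 -0.284   0.0723]
 [ 1.      0.0009 -0.     -0.0006]
 [ 0.0003 -0.284   0.9588  0.0309]
 [ 0.      0.      0.      1.    ]]
```

View pics/top.png

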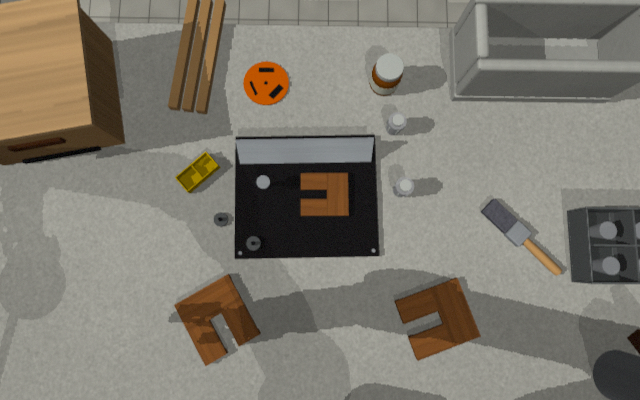

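View pics/scene.png

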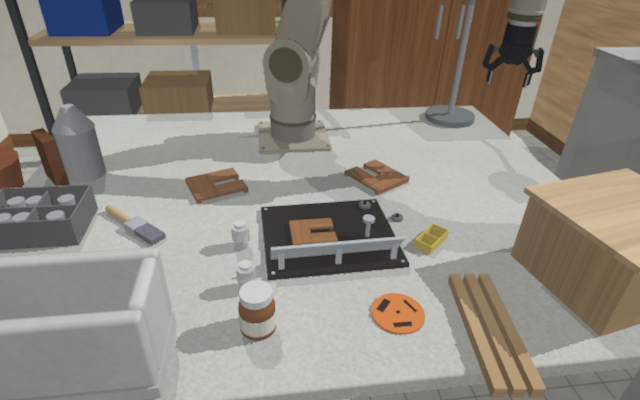

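The top view shows the black stand, with the rest at the top of the image and the rod at about (263,182). The smallest tray is on the mat at about (325,194), its slot pointing left towards the rod. The two larger trays at the bottom are decoys. Next I'll measure yaw and edges.

```bash
python3 - <<'E'
from h import *
np.set_printoptions(precision=4,suppress=True)
c=cam("top")
S=manip.silhouettes(c,"stand"); m=S[0]["pixels"].astype(np.uint8); print(len(S),S[0]["conf"])
g=((c["color"].max(2)<60)&(m>0)).astype(np.uint8)
g=np.zeros_like(m)+(c["color"].max(2)<60); g[:130]=0;g[262:]=0;g[:,:230]=0;g[:,384:]=0
# front edge, left and right edges of board via line fits at z=.01
def line(pts): P=np.array([ray(c,u,v,.01)[:2] for u,v in pts]); f=cv2.fitLine(P.astype(np.float32),cv2.DIST_HUBER,0,1e-4,1e-4).ravel(); return f
fr=line([(u,np.where(g[:,u])[0].max()+.5) for u in range(265,365,4)])
le=line([(np.where(g[v])[0].min()-.5,v) for v in range(175,250,4)])
ri=line([(np.where(g[v])[0].max()+.5,v) for v in range(175,245,4)])
print("front",fr,np.degrees(np.arctan2(fr[1],fr[0])),"left",le,np.degrees(np.arctan2(le[1],le[0])),"right",ri,np.degrees(np.arctan2(ri[1],ri[0])))
for s in manip.silhouettes(c,"tray"):
    mm=s["pixels"]; v,u=np.where(mm); print(s["conf"],u.mean(),v.mean(),mm.sum())
    if 290<u.mean()<360 and 160<v.mean()<230:
        P=np.array([ray(c,a,b,.021)[:2] for a,b in zip(u,v)],np.float32)
        r=cv2.minAreaRect(P*1000); print(r, cv2.boxPoints(r))
E
```

```text
2 0.78
front [ 0.0338 -0.9994  0.4323 -0.0077] -88.06466 left [0.9992 0.0392 0.5192 0.1845] 2.2444115 right [ 0.9995  0.0332  0.5339 -0.1143] 1.899778
0.66 438.73759958879464 317.76175790285276 3891
0.61 215.84286087183503 317.29705037849124 3831
0.6 325.6505228398459 193.74683544303798 1817
((561.95751953125, -3.5073623657226562), (90.8801498413086, 98.26334381103516), 1.0096261501312256) [[515.6588  44.816 ]
 [517.3902 -53.4321]
 [608.2563 -51.8307]
 [606.5248  46.4174]]
```

```bash
cat >> h.py <<'E'
O=np.array([.6297,.0483,0]); YAW=np.radians(2.0); ST=R.from_euler("z",YAW).as_matrix()
np.set_printoptions(precision=4,suppress=True)
def st(p): return ST.T@(np.array(p)-O)
def go(x,y,z,yaw=None):
    "stand xyz for TCP (z world), yaw of tool y in stand deg -> tool turn z, shift; prints"
    t=T(); d=t[:3,:3].T@(O+ST@np.array([x,y,z])-t[:3,3])
    out=f"shift {np.round(d,4)}"
    if yaw is not None:
        ty=ST.T@t[:3,1]; a=(np.radians(yaw)-np.arctan2(ty[1],ty[0])+np.pi/2)%np.pi-np.pi/2
        Rg=R.from_euler("z",a).as_matrix()@t[:3,:3]
        # also force tool z straight down
        zt=Rg[:,2]; ax=np.cross(zt,[0,0,-1]); Rg=R.from_rotvec(ax).as_matrix()@Rg
        out+=f" turn {np.round(R.from_matrix(t[:3,:3].T@Rg).as_rotvec(),4)}"
    print(out)
E
python3 -c "
from h import *
go(-.147,-.049,.30,90); go(-.147,-.049,.205,90)"
```

```text
shift [-0.4491 -0.4431  0.1047] turn [ 0.0001  0.     -0.4317]
shift [-0.4491 -0.4431  0.1997] turn [ 0.0001  0.     -0.4317]
```

Request:
move_arm(plan=[0, 0, -0.432, -0.449, -0.443, 0.105, 0.05, 0, 0, -0.432, -0.449, -0.443, 0.105, 0.05, 0, 0, -0.432, -0.449, -0.443, 0.105, 0.05, 0, 0, -0.432, -0.449, -0.443, 0.105, 0.05, 0, 0, -0.432, -0.449, -0.443, 0.105, 0.05, 0, 0, -0.432, -0.449, -0.443, 0.105, 0.05, 0, 0, -0.432, -0.449, -0.443, 0.105, 0.05, 0, 0, -0.432, -0.449, -0.443, 0.105, 0.05, 0, 0, -0.432, -0.449, -0.443, 0.105, 0.05, 0, 0, -0.432, -0.449, -0.443, 0.105, 0.05, 0, 0, -0.432, -0.449, -0.443, 0.105, 0.05, 0, 0, -0.432, -0.449, -0.443, 0.2, 0.05])

```text
clock: 2.5
position: [0.487, -0.0064, 0.2398]
ee_rot: [-0.017, 1.0, 0.001, 0.004]
ft_force: [0.8, 1.8, -1.2]
grip_width: 0.587
grasp_force: 0.0
```

```bash
python3 -c "
from h import *
o=manip.get_obs();print(o['clock'],o['position'],st(o['position']),o['ft_force'],o['grip_width'],manip.tip_extent);go(-.147,-.049,.205,90);go(-.147,-.049,.181,90);c=cam('wrist');save(c,'w1')"
```

```text
2.5 [ 0.487  -0.0064  0.2398] [-0.1446 -0.0497  0.2398] [ 0.8182  1.7886 -1.2183] 0.5869426409194209 0.1734
shift [0.0028 0.0007 0.0348] turn [ 0.0015  0.009  -0.0017]
shift [0.003  0.0006 0.0588] turn [ 0.0015  0.009  -0.0017]
```

View pics/w1.png

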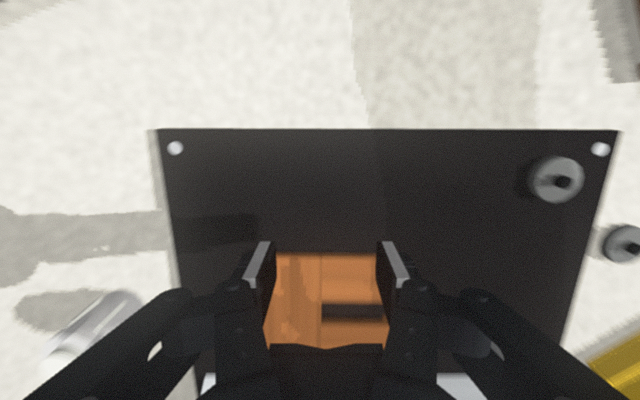

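Request:
move_arm(plan=[0.001, 0.009, -0.002, 0.003, 0, 0.035, 0.05, 0.001, 0.009, -0.002, 0.003, 0, 0.05, 0.05, 0.001, 0.009, -0.002, 0.003, 0, 0.053, 0.05, 0.001, 0.009, -0.002, 0.003, 0, 0.054, 0.05])

```text
clock: 3.05
position: [0.482, -0.0055, 0.1842]
ee_rot: [-0.019, 1.0, -0.0, -0.004]
ft_force: [-0.3, 0.4, 0.6]
grip_width: 0.59
grasp_force: 0.0
```

Request:
move_arm(plan=[0, -0.008, 0, 0, 0, 0.001, 0.05, 0, -0.008, 0, 0, 0, 0.001, 0.05, 0, -0.008, 0, 0, 0, 0.002, 0.05, 0, -0.008, 0, 0, 0, 0.002, 0.05])

```text
clock: 3.55
position: [0.4814, -0.0057, 0.1812]
ee_rot: [-0.019, 1.0, -0.0, -0.0]
ft_force: [-0.1, -0.5, -0.4]
grip_width: 0.584
grasp_force: 0.0
```

Request:
move_arm(plan=[0, 0, 0, 0, 0, 0.001, 0.05, 0, 0, 0, 0, 0, 0.002, 0.05, 0, 0, 0, 0, 0, 0.002, 0.05])

```text
clock: 3.92
position: [0.4816, -0.0059, 0.1804]
ee_rot: [-0.018, 1.0, -0.0, -0.001]
ft_force: [-8.1, -0.2, 22.7]
grip_width: 0.588
grasp_force: 11.2
```

Request:
move_arm(plan=[0, 0, 0, 0, 0, -0.005, 0.05, 0, 0, 0, -0.015, 0, -0.005, 0.05, 0, 0, 0, -0.022, 0, -0.005, 0.05, 0, 0, 0, -0.03, 0, -0.005, 0.05, 0, 0, 0, -0.038, 0, -0.005, 0.05, 0, 0, 0, -0.046, 0, -0.005, 0.05, 0, 0, 0, -0.054, 0, -0.005, 0.05, 0, 0, 0, -0.062, 0, -0.005, 0.05, 0, 0, 0, -0.07, 0, -0.005, 0.05, 0, 0, 0, -0.078, 0, -0.005, 0.05, 0, 0, 0, -0.084, 0, -0.005, 0.05, 0, 0, 0, -0.09, 0, -0.005, 0.05])

```text
clock: 5.42
position: [0.5717, -0.0024, 0.1841]
ee_rot: [-0.019, 1.0, -0.0, -0.0]
ft_force: [-1.9, -0.1, 0.4]
grip_width: 0.585
grasp_force: 0.4
```

```bash
python3 -c "
from h import *
o=manip.get_obs();print(o['clock'],st(o['position']),o['ft_force']);go(-.021,-.049,.184,90);c=cam('scene');save(c,'s2');cv2.imwrite('pics/s2c.png',cv2.resize(c['color'][180:290,230:430,::-1],None,fx=4,fy=4))"
```

```text
5.425 [-0.0597 -0.0486  0.1841] [-1.9199 -0.0697  0.4219]
shift [-0.0387 -0.0005  0.0001] turn [-0.0009 -0.001   0.0023]
```

View pics/s2c.png

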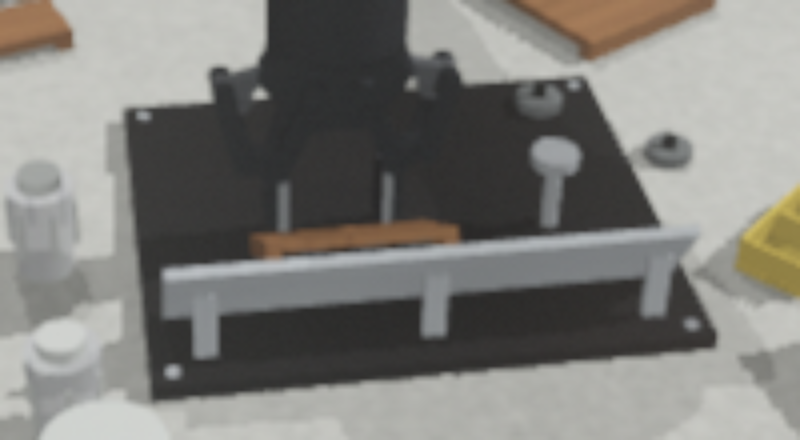

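The far edge has climbed the rest: the tray's top edge shows above it at crop row 235. I'll keep pushing.

Request:
move_arm(plan=[0, 0, 0, -0.006, 0, 0, 0.05, 0, 0, 0, -0.012, 0, 0, 0.05, 0, 0, 0, -0.018, 0, 0, 0.05, 0, 0, 0, -0.024, 0, 0, 0.05, 0, 0, 0, -0.03, 0, 0, 0.05, 0, 0, 0, -0.034, 0, 0, 0.05, 0, 0, 0, -0.037, 0, 0, 0.05, 0, 0, 0, -0.037, 0, 0, 0.05])

```text
clock: 6.48
position: [0.6085, -0.001, 0.1841]
ee_rot: [-0.019, 1.0, -0.001, -0.0]
ft_force: [0.7, 0.2, 0.8]
grip_width: 0.588
grasp_force: 0.0
```

```bash
python3 -c "
from h import *
o=manip.get_obs();print(o['clock'],st(o['position']),o['ft_force']);c=cam('scene');save(c,'s3');cv2.imwrite('pics/s3c.png',cv2.resize(c['color'][170:290,230:430,::-1],None,fx=4,fy=4))"
```

```text
6.475 [-0.0229 -0.0486  0.1841] [0.7499 0.1885 0.8053]
```

View pics/s3c.png

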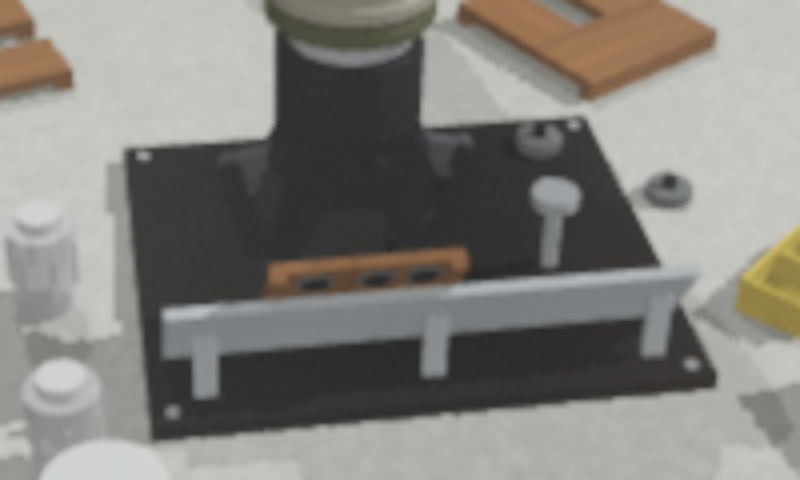

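Request:
move_arm(plan=[0, 0, 0, 0.01, 0, 0, 0.05, 0, 0, 0, 0.025, 0, 0, 0.05, 0, 0, 0, 0.04, 0, -0.02, 0.05, 0, 0, 0, 0.05, 0, -0.08, 0.05, 0, 0, 0, 0.1, 0, -0.12, 0.05, 0, 0, 0, 0.15, 0, -0.12, 0.05])

```text
clock: 7.28
position: [0.4577, -0.0068, 0.3066]
ee_rot: [-0.018, 1.0, 0.0, 0.002]
ft_force: [-0.6, 0.2, -0.6]
grip_width: 0.586
grasp_force: 0.0
```

```bash
python3 - <<'E'
from h import *
for z in (.086,): pass
for n in ("scene","top"):
    c=cam(n); save(c,n+"4")
    for l in ("tray","slot_mouth"):
        print(n,l,[(st(w(c,d["position"])),round(d["conf"],2)) for d in manip.tip_of(c,l)])
    S=[s for s in manip.silhouettes(c,"tray")]
    for s in S:
        v,u=np.where(s["pixels"]); print(s["conf"],u.mean(),v.mean(),u.min(),u.max(),v.min(),v.max())
    for P in ((.043,-.1,.089),(.043,0,.089),(0,-.1,.01),(0,0,.01)): print(P,proj(c,O+ST@np.array(P)))
c=cam("top"); s=cam("scene")
a=np.vstack([cv2.resize(c["color"][120:220,280:400],(600,500))])
b=cv2.resize(s["color"][180:290,250:400],(200,150))
cv2.imwrite("pics/t4.png",a[:,:,::-1])
o=manip.get_obs();print(o['clock'],st(o['position']))
E
```

```text
scene tray [(array([-0.3224,  0.1736,  0.0085]), 0.77), (array([ 0.0206, -0.0464,  0.0554]), 0.58)]
scene slot_mouth [(array([0.017 , 0.0061, 0.0513]), 0.97), (array([-0.3512, -0.2053,  0.0051]), 0.91), (array([-0.3793,  0.1489,  0.0098]), 0.63)]
0.86 377.41051028179743 177.38233054074638 345 408 160 195
0.78 214.79723502304148 184.78187403993854 185 247 169 203
0.73 319.54059829059827 238.508547008547 295 345 233 245
(0.043, -0.1, 0.089) [295.689  238.0895]
(0.043, 0, 0.089) [345.2579 233.872 ]
(0, -0.1, 0.01) [293.3859 255.3263]
(0, 0, 0.01) [338.9519 251.179 ]
top tray [(array([ 0.0169, -0.0442,  0.0509]), 0.74), (array([-0.3298, -0.2715,  0.011 ]), 0.74), (array([-0.3187,  0.1788,  0.0103]), 0.65)]
top slot_mouth [(array([0.0192, 0.0075, 0.0489]), 0.9), (array([-0.3824,  0.14  ,  0.0099]), 0.86), (array([-0.3533, -0.2085,  0.006 ]), 0.75)]
0.95 324.01476251604623 148.6976893453145 298 348 131 166
0.75 215.7978612415232 317.14449660928534 175 259 275 364
(0.043, -0.1, 0.089) [349.4303 131.6898]
(0.043, 0, 0.089) [298.8545 132.6875]
(0, -0.1, 0.01) [347.2884 161.4375]
(0, 0, 0.01) [300.4618 162.4028]
7.775 [-0.1724 -0.0488  0.3039]
```

View pics/t4.png

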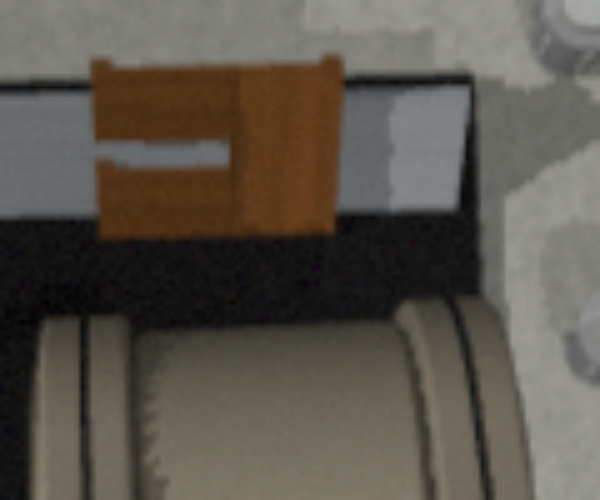

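```bash
python3 -c "
from h import *
go(.075,-.047,.304,90);go(.075,-.047,.243,90)"
```

```text
shift [-0.2474  0.0012 -0.0004] turn [-0.0016 -0.0014  0.0022]
shift [-0.2475  0.0013  0.0606] turn [-0.0016 -0.0014  0.0022]
```

Request:
move_arm(plan=[0, 0, 0, -0.06, 0.001, 0, 0.05, 0, 0, 0, -0.12, 0.001, 0, 0.05, 0, 0, 0, -0.18, 0.001, 0, 0.05, 0, 0, 0, -0.23, 0.001, 0, 0.05, 0, 0, 0, -0.248, 0.001, 0, 0.05, 0, 0, 0, -0.248, 0.001, 0, 0.05, 0, 0, 0, -0.248, 0.001, 0.03, 0.05, 0, 0, 0, -0.248, 0.001, 0.055, 0.05, 0, 0, 0, -0.248, 0.001, 0.06, 0.05, 0, 0, 0, -0.248, 0.001, 0.06, 0.05])

```text
clock: 9.02
position: [0.7061, 0.0036, 0.2446]
ee_rot: [-0.019, 1.0, -0.0, -0.0]
ft_force: [-0.9, -0.1, 0.7]
grip_width: 0.58
grasp_force: 0.0
```

```bash
python3 -c "
from h import *
o=manip.get_obs();print(o['clock'],st(o['position']),o['ft_force']);go(-.03,-.047,.243,90);c=cam('scene');save(c,'s5');cv2.imwrite('pics/s5c.png',cv2.resize(c['color'][150:290,230:430,::-1],None,fx=4,fy=4))"
```

```text
9.025 [ 0.0748 -0.0473  0.2446] [-0.9137 -0.1246  0.7305]
shift [0.1048 0.0006 0.0016] turn [-0.0009 -0.0008  0.0022]
```

View pics/s5c.png

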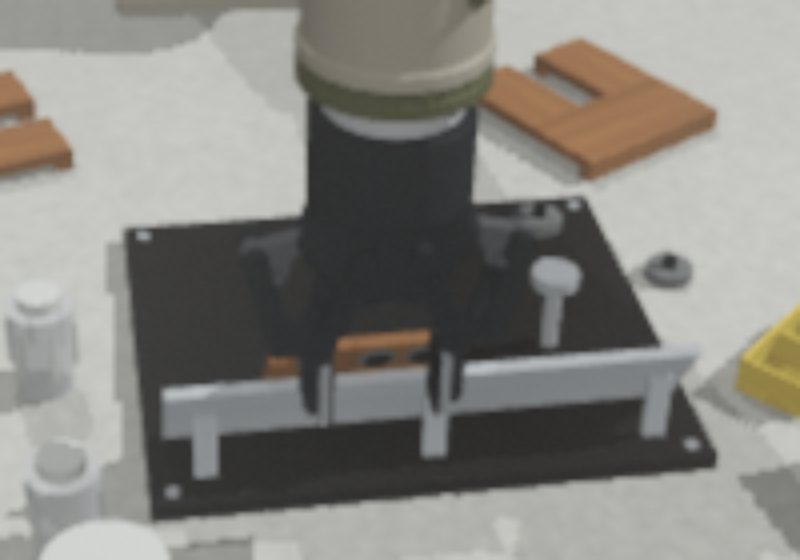

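The fingers are behind the tray's overhang, at about (320,390) and (445,380) in the crop. I'll sweep them back towards the robot.

Request:
move_arm(plan=[0, 0, 0, 0.012, 0, 0, 0.05, 0, 0, 0, 0.02, 0, 0, 0.05, 0, 0, 0, 0.028, 0, 0, 0.05, 0, 0, 0, 0.036, 0, 0, 0.05, 0, 0, 0, 0.044, 0, 0, 0.05, 0, 0, 0, 0.052, 0, 0, 0.05, 0, 0, 0, 0.06, 0, 0, 0.05, 0, 0, 0, 0.066, 0, 0, 0.05, 0, 0, 0, 0.072, 0, 0, 0.05, 0, 0, 0, 0.078, 0, 0, 0.05, 0, 0, 0, 0.083, 0, 0, 0.05, 0, 0, 0, 0.088, 0, 0, 0.05])

```text
clock: 10.58
position: [0.6181, 0.0004, 0.2441]
ee_rot: [-0.019, 1.0, -0.0, -0.0]
ft_force: [0.3, -1.4, -0.1]
grip_width: 0.586
grasp_force: 0.0
```

```bash
python3 -c "
from h import *
o=manip.get_obs();print(o['clock'],st(o['position']),o['ft_force'])
for n in ('scene','top'):
    c=cam(n)
    print([(st(w(c,d['position'])),round(d['conf'],2)) for d in manip.tip_of(c,'tray')])
    if n=='scene': cv2.imwrite('pics/s6c.png',cv2.resize(c['color'][150:290,230:430,::-1],None,fx=4,fy=4))"
```

```text
10.575 [-0.0133 -0.0475  0.2441] [ 0.317  -1.4018 -0.0638]
[(array([-0.3211,  0.1749,  0.0073]), 0.85), (array([ 0.0757, -0.2005, -0.0008]), 0.71), (array([-0.058 , -0.0461,  0.0172]), 0.7), (array([-0.3269, -0.2739,  0.0096]), 0.67)]
[(array([-0.3272, -0.271 ,  0.0105]), 0.78)]
```

View pics/s6c.png

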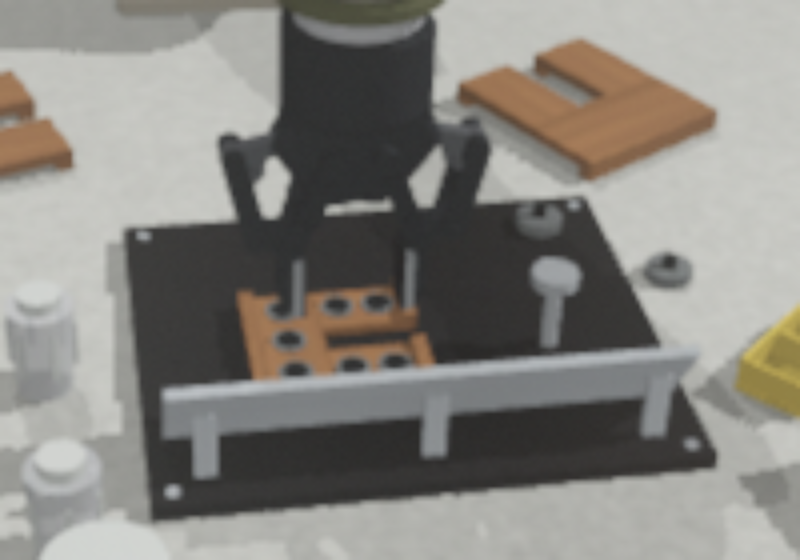

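Tray is turned over with the seats facing up, at crop (240-435, 290-380). Now I'll back off to its robot side.

Request:
move_arm(plan=[0, 0, 0, 0, 0, -0.03, 0.05, 0, 0, 0, 0.05, 0, -0.04, 0.05, 0, 0, 0, 0.1, 0, -0.04, 0.05, 0, 0, 0, 0.15, 0, -0.04, 0.05, 0, 0, 0, 0.15, 0, -0.04, 0.05])

```text
clock: 11.4
position: [0.4658, -0.0055, 0.2839]
ee_rot: [-0.019, 1.0, 0.0, -0.001]
ft_force: [0.9, 0.7, -0.3]
grip_width: 0.585
grasp_force: 0.0
```

```bash
cat >> h.py <<'E'
def meas(n,z=.021):
    c=cam(n); out=[]
    for d in manip.tip_of(c,"tray")+manip.tip_of(c,"slot_mouth"):
        p=st(w(c,d["position"]))
        if -.2<p[0]<.05 and -.12<p[1]<.15: print(n,"tip",p,round(d["conf"],2))
    for s in manip.silhouettes(c,"tray"):
        v,u=np.where(s["pixels"]); P=np.array([st(ray(c,a,b,z))[:2] for a,b in zip(u,v)],np.float32)*1000
        m=P.mean(0)
        if -200<m[0]<50 and -120<m[1]<150: print(n,"rect",cv2.minAreaRect(P),P.min(0),P.max(0))
    return c
E
python3 - <<'E'
from h import *
meas("top");c=meas("scene")
for l in("rod",): print([(st(w(c,d["position"])),round(d["conf"],2)) for d in manip.tip_of(c,l)])
o=manip.get_obs();print(o['clock'],st(o['position']),o['ft_force']);go(-.135,-.047,.184,90)
E
```

```text
top tip [-0.0609 -0.0431  0.0187] 0.91
top tip [ 0.0353 -0.0132  0.0654] 0.63
top tip [-0.0612  0.0079  0.0156] 0.59
top tip [-0.0628  0.0024  0.0153] 0.8
top rect ((-30.344083786010742, -48.26314926147461), (98.9190902709961, 29.880434036254883), 88.78665924072266) [-44.5909 -97.9371] [-14.5379   1.2404]
scene tip [-0.0595 -0.0478  0.0165] 0.88
scene tip [-0.06    0.0029  0.0182] 0.57
scene rect ((-61.44895553588867, -48.62158203125), (100.66874694824219, 87.73335266113281), 89.01908874511719) [-104.615   -99.1142] [-16.9966   2.0387]
[(array([-0.0448,  0.072 ,  0.008 ]), 0.97)]
11.85 [-0.1625 -0.0478  0.2841] [ 0.9596  0.7558 -0.8096]
shift [-0.0276  0.0009  0.1   ] turn [-0.0015 -0.0012  0.0022]
```

Request:
move_arm(plan=[0, 0, 0, 0.02, 0.001, 0.05, 0.05, 0, 0, 0, 0.01, 0.001, 0.09, 0.05, 0, 0, 0, -0.025, 0.001, 0.1, 0.05, 0, 0, 0, -0.035, 0.001, 0.1, 0.05, 0, 0, 0, -0.042, 0.001, 0.1, 0.05, 0, 0, 0, -0.048, 0.001, 0.1, 0.05, 0, 0, 0, -0.053, 0.001, 0.1, 0.05, 0, 0, 0, -0.057, 0.001, 0.1, 0.05, 0, 0, 0, -0.057, 0.001, 0.1, 0.05])

```text
clock: 12.98
position: [0.5255, -0.002, 0.1843]
ee_rot: [-0.019, 1.0, -0.0, -0.0]
ft_force: [-0.2, -0.0, 0.4]
grip_width: 0.587
grasp_force: 0.1
```

```bash
python3 - <<'E'
from h import *
o=manip.get_obs();print(o['clock'],st(o['position']),o['ft_force'])
meas("scene")
E
```

```text
12.975 [-0.1059 -0.0467  0.1843] [-0.1502 -0.0396  0.4045]
scene tip [-0.0494 -0.0466  0.0167] 0.97
scene tip [-0.0523  0.0034  0.0193] 0.62
scene rect ((-54.22560501098633, -49.8322639465332), (100.54554748535156, 68.18323516845703), 89.6013412475586) [ -88.6462 -100.0519] [-20.3631   0.4869]
```

Request:
move_arm(plan=[0, 0, 0, -0.002, 0, 0, 0.05, 0, 0, 0, -0.002, 0, 0, 0.05, 0, 0, 0, 0.01, 0, 0, 0.05, 0, 0, 0, 0.03, 0, -0.03, 0.05, 0, 0, 0, 0.03, 0, -0.09, 0.05])

```text
clock: 13.8
position: [0.4928, -0.0033, 0.273]
ee_rot: [-0.019, 1.0, -0.001, -0.003]
ft_force: [1.6, 0.6, 0.2]
grip_width: 0.585
grasp_force: 0.0
```

```bash
python3 - <<'E'
from h import *
o=manip.get_obs();print(o['clock'],st(o['position']),o['joint_pos'])
go(-.048,-.135,.275,0);go(-.048,-.135,.1845,0);meas("scene")
E
```

```text
13.8 [-0.1386 -0.0468  0.273 ] [-0.5342  0.1715  0.4887  1.9788 -0.0923  1.0199  1.6053]
shift [-0.0904 -0.0884 -0.0025] turn [ 0.0041 -0.0068 -1.5685]
shift [-0.0911 -0.0883  0.088 ] turn [ 0.0041 -0.0068 -1.5685]
scene tip [-0.0517  0.0037  0.0151] 0.73
scene tip [-0.0452 -0.0492  0.0159] 0.55
scene tip [-0.0486  0.0045  0.0154] 0.66
scene rect ((-54.015174865722656, -48.99201202392578), (71.87188720703125, 103.74501037597656), 2.0579495429992676) [-91.6411 -99.9595] [-17.2573   2.0192]
```

Request:
move_arm(plan=[0, 0, 0.18, -0.02, -0.04, 0, 0.05, 0, 0, 0.36, -0.04, -0.08, 0, 0.05, 0, 0, 0.54, -0.06, -0.088, 0, 0.05, 0, 0, 0.72, -0.08, -0.088, 0, 0.05, 0, 0, 0.9, -0.091, -0.088, 0, 0.05, 0, 0, 1.08, -0.091, -0.088, 0, 0.05, 0, 0, 1.26, -0.091, -0.088, 0, 0.05, 0, 0, 1.44, -0.091, -0.088, 0, 0.05, 0, 0, 1.573, -0.091, -0.088, 0, 0.05, 0, 0, 1.573, -0.091, -0.088, 0, 0.05])

```text
clock: 15.25
position: [0.589, -0.0876, 0.2727]
ee_rot: [0.694, 0.72, -0.002, -0.001]
ft_force: [0.1, 0.5, 0.3]
grip_width: 0.586
grasp_force: 0.0
```

```bash
python3 - <<'E'
from h import *
o=manip.get_obs();print(o['clock'],st(o['position']),o['joint_pos'])
go(-.048,-.135,.1845,0);go(-.048,-.111,.1845,0)
c=meas("scene");meas("top")
E
```

```text
15.25 [-0.0454 -0.1343  0.2727] [-0.5569  0.4749  0.8006  1.7284 -0.3742  1.1022  0.3974]
shift [-0.0005 -0.0023  0.0882] turn [-0.0035  0.0014  0.0008]
shift [ 0.0235 -0.0023  0.0882] turn [-0.0035  0.0014  0.0008]
scene tip [-0.0456 -0.047   0.0177] 0.69
scene tip [-0.0499  0.0028  0.0164] 0.73
scene rect ((-53.12232208251953, -49.20491409301758), (100.86341094970703, 70.3277587890625), 89.94357299804688) [-88.3311 -99.6242] [-17.9812   1.2602]
top tip [-0.0461 -0.0459  0.018 ] 0.79
top tip [-0.0472  0.0039  0.014 ] 0.62
top rect ((-50.15038299560547, -42.6297607421875), (88.57391357421875, 91.20672607421875), 88.79336547851562) [-95.1688 -87.8672] [-3.6687  2.1715]
top rect ((-70.74629211425781, 16.82971954345703), (245.86309814453125, 257.35809326171875), 89.72142028808594) [-199.4395 -106.7039] [ 58.0678 139.4743]
```

Request:
move_arm(plan=[0, 0, 0, 0, -0.002, 0.05, 0.05, 0, 0, 0, 0, -0.002, 0.083, 0.05, 0, 0, 0, 0, -0.002, 0.088, 0.05, 0, 0, 0, 0.015, -0.002, 0.088, 0.05, 0, 0, 0, 0.024, -0.002, 0.088, 0.05, 0, 0, 0, 0.032, -0.002, 0.088, 0.05, 0, 0, 0, 0.04, -0.002, 0.088, 0.05, 0, 0, 0, 0.05, -0.002, 0.088, 0.05, 0, 0, 0, 0.06, -0.002, 0.088, 0.05, 0, 0, 0, 0.068, -0.002, 0.088, 0.05, 0, 0, 0, 0.074, -0.002, 0.088, 0.05, 0, 0, 0, 0.074, -0.002, 0.088, 0.05])

```text
clock: 17.15
position: [0.585, -0.0133, 0.186]
ee_rot: [0.694, 0.72, -0.001, -0.0]
ft_force: [-0.3, -0.7, -0.1]
grip_width: 0.591
grasp_force: 0.0
```

```bash
python3 - <<'E'
from h import *
o=manip.get_obs();print(o['clock'],st(o['position']),o['ft_force'])
go(-.048,.0125,.1845,0)
for n in("scene","top"):
    c=meas(n); print("rod",[(st(w(c,d["position"])),round(d["conf"],2)) for d in manip.tip_of(c,"rod")][:1])
cv2.imwrite('pics/t7.png',cv2.resize(c['color'][120:220,240:360,::-1],None,fx=5,fy=5))
E
```

```text
17.15 [-0.0469 -0.06    0.186 ] [-0.3053 -0.7157 -0.074 ]
shift [ 0.0725 -0.0011  0.0015] turn [-0.0011  0.0007  0.0009]
scene tip [-0.0472  0.0026  0.0177] 0.7
scene tip [-0.0498  0.0551  0.0191] 0.8
scene rect ((-52.87959671020508, 1.4047203063964844), (71.91222381591797, 98.64864349365234), 0.9337140917778015) [-89.5104 -47.4161] [-16.6903  50.4204]
rod [(array([-0.0464,  0.0726,  0.0099]), 0.6)]
top tip [-0.0477  0.0526  0.0134] 0.43
top rect ((-22.0704288482666, 38.95201110839844), (21.057348251342773, 34.196563720703125), 88.79202270507812) [-39.1714  28.101 ] [-4.7978 49.4474]
top rect ((-70.678955078125, -10.658782958984375), (259.2843322753906, 299.7208251953125), 0.23127169907093048) [-200.8755 -160.5814] [ 58.631  139.1093]
rod [(array([-0.05 ,  0.077,  0.015]), 0.84)]
```

View pics/t7.png

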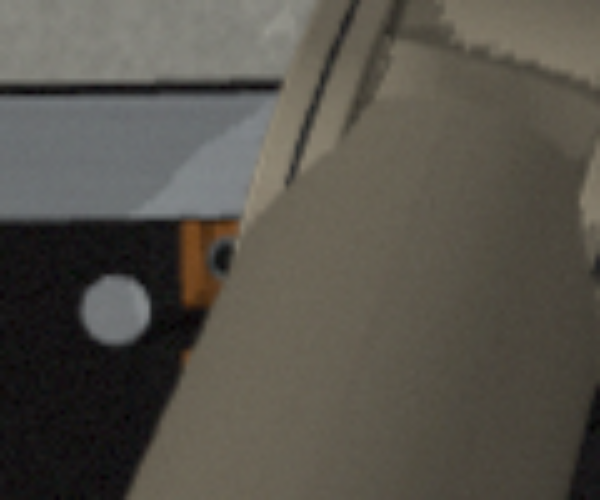

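The slot is centred on crop row 327, and after parallax the rod's foot is at about row 328, so they line up. I'll push the tray home.

Request:
move_arm(plan=[0, 0, 0, 0.008, -0.001, 0.001, 0.05, 0, 0, 0, 0.016, -0.001, 0.001, 0.05, 0, 0, 0, 0.024, -0.001, 0.001, 0.05, 0, 0, 0, 0.032, -0.001, 0.001, 0.05, 0, 0, 0, 0.04, -0.001, 0.001, 0.05, 0, 0, 0, 0.048, -0.001, 0.001, 0.05, 0, 0, 0, 0.055, -0.001, 0.001, 0.05, 0, 0, 0, 0.061, -0.001, 0.001, 0.05, 0, 0, 0, 0.066, -0.001, 0.001, 0.05, 0, 0, 0, 0.07, -0.001, 0.001, 0.05, 0, 0, 0, 0.072, -0.001, 0.001, 0.05, 0, 0, 0, 0.072, -0.001, 0.001, 0.05])

```text
clock: 19.15
position: [0.5814, 0.0581, 0.185]
ee_rot: [0.695, 0.719, -0.001, -0.0]
ft_force: [-0.3, 0.4, -0.6]
grip_width: 0.587
grasp_force: 0.0
```

```bash
python3 - <<'E'
from h import *
o=manip.get_obs();print(o['clock'],st(o['position']),o['ft_force'])
c=meas("scene")
E
```

```text
19.15 [-0.0479  0.0115  0.185 ] [-0.2956  0.4253 -0.5869]
scene tip [-0.0495  0.0731  0.0191] 0.76
scene tip [-0.0504  0.1237  0.0202] 0.86
scene rect ((-53.62477111816406, 72.6629638671875), (68.57093811035156, 94.59048461914062), 0.28802862763404846) [-88.1124  25.5067] [-19.3357 119.873 ]
```

Request:
move_arm(plan=[0, 0, 0, 0.002, 0, 0, 0.05, 0, 0, 0, 0.002, 0, 0, 0.05, 0, 0, 0, -0.02, 0, 0, 0.05, 0, 0, 0, -0.03, 0, -0.04, 0.05, 0, 0, 0, -0.06, 0, -0.1, 0.05, 0, 0, 0, -0.12, 0, -0.12, 0.05, 0, 0, 0, -0.18, 0, -0.12, 0.05, 0, 0, 0, -0.24, 0, -0.12, 0.05, 0, 0, 0, -0.24, 0, -0.12, 0.05])

```text
clock: 20.48
position: [0.5882, -0.1882, 0.3058]
ee_rot: [0.698, 0.716, -0.002, 0.001]
ft_force: [0.2, 0.8, 0.6]
grip_width: 0.581
grasp_force: 0.0
```

```bash
python3 - <<'E'
from h import *
o=manip.get_obs();print(o['clock'],o['ft_force'])
c=meas("scene");c=meas("top");print("rod",[(st(w(c,d["position"])),round(d["conf"],2)) for d in manip.tip_of(c,"rod")][:1])
cv2.imwrite('pics/t8.png',cv2.resize(c['color'][120:270,190:350,::-1],None,fx=4,fy=4))
E
```

```text
20.475 [0.165  0.7843 0.5568]
scene tip [-0.0466  0.073   0.02  ] 0.72
scene tip [-0.0525  0.1241  0.0154] 0.93
scene rect ((-55.33942413330078, 71.55719757080078), (72.1833724975586, 104.18475341796875), 0.47980859875679016) [-91.8073  19.4177] [-19.3357 123.424 ]
top tip [-0.0454  0.0781  0.0179] 0.72
top tip [-0.0482  0.128   0.0143] 0.98
top rect ((-49.541194915771484, 73.8924331665039), (98.80766296386719, 91.29772186279297), 89.2327651977539) [-95.0142  23.9203] [ -3.2907 122.7089]
rod []
```

View pics/t8.png

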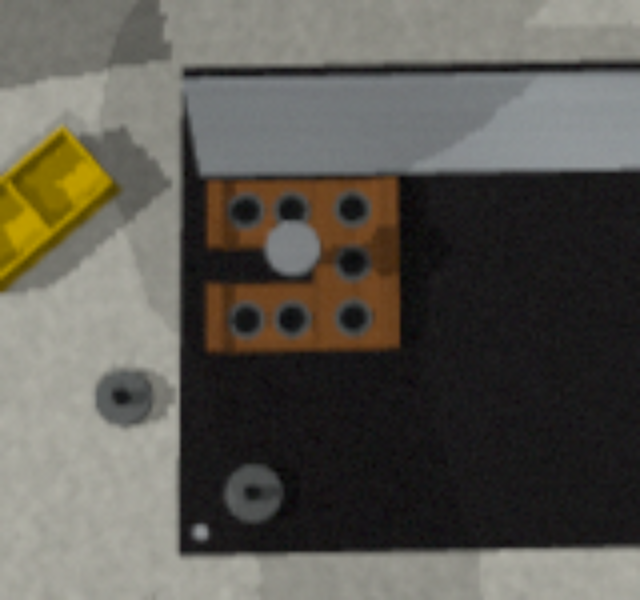

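The tray lies flat with its seats up, and its centre is at about (303,265). The cap is at (293,249), which parallax-corrects to the rod foot at about (303,264), so the rod is at the end of the slot.

```bash
python3 -c "
from workcell import manip
print(manip.hand_in())"
```

```text
the job is handed in; nothing more can be done
None
```

The job is handed in: the tray was pushed up the rest, tipped over and slid onto the rod, and my last picture shows it flat with its seats up and the rod at the slot's end. The robot gave no verdict back.

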